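# Wash the wide brush in the slanted washer cup

### The arm

A 6-joint arm with a two-finger parallel gripper is mounted at the origin on the work surface; the furniture and walls round the work are solid. World frame = base frame: x ahead of the robot, y to its left, z up, the work surface at z = 0. Lengths are in m, angles in degrees, forces in N, time in s.
With the tool pointing down it reaches from about 0.375 to 0.9 m from the base axis. Payload 3.1 kg.
Tool frame: the origin (TCP) lies midway between the tips of the shut fingers; the grasp point (between the pads) lies 19 mm behind it; z points along the fingers, y is the line along which they close (so a half turn about z gives the same grasp; the last joint's range is limited). The gripper opens to 87 mm and grips with 3 to 60 N. Pads are 19 mm wide; open, the fingers measure 117 mm over their backs; the gripper's body (75 mm by 190 mm) begins 51 mm behind the grasp point.
Start: joints at [-76.748, 30.224, 82.088, -0, 67.689, -10.227], TCP at [0.249, -0.573, 0.223] pointing down, gripper open.
Joint ranges: [-176.69, 176.69], [-43.24, 126.21], [12.49, 139.97], [-82, 262], [0, 151.66], [-163.58, 163.58]. Speed limits (degrees/s): [159.86, 159.86, 180, 180, 180, 180].

### API

Orientations are given as a 3x3 rotation matrix whose columns are the frame's x, y, z axes.
In Python, from rig import read_state, optics, bot gives the robot as it stands. The module is installed in compiled form; this text tells all that it offers.
- The arm moves only by the tool send_rows, never from a script. Its argument "commands" is a list of rows, each a list of 7 numbers: the turn, a rotation vector about the tool's x, y, z in units of 5 degrees (1.0 is 5 degrees), then the shift along the tool's x, y, z in units of 30 mm (1.0 is 30 mm), then the opening, from 0 (shut) to 1 (fully open). In form: [[rx, ry, rz, tx, ty, tz, gripper], ...]. A call has 1 to 20 rows; each row is the pose to reach, as a shift and turn from the pose commanded when the call began, along the tool's axes at that moment; what a row does not reach only later rows make up. A row lasts 1/12 s, in which the tool goes at most 41.7 mm and 7.16 degrees, less where a joint would pass 70% of its speed; a pose out of reach is approached as far as the arm can. A call with a gripper value outside its range is refused whole. The fingers move at their own pace and stop on an object; the grip force is fixed at half the most. Time passes only in rows, so rows that repeat a pose let the fingers close. It gives the time, the measured TCP pose, the force, the opening and the grip force at its end, in the units of the state.
- read_state(): the state, without advancing time (a new reading comes with each control period).
- optics.capture(name): name is "scene" or "side" or "wrist"; returns a dict with "image" (420x560x3 uint8, blue, green, red), "intrinsics" (3x3 intrinsics, pixels), "extrinsics" (4x4, takes a point from world to camera coordinates); the wrist camera has in their place "T_tool_cam" (4x4, takes a point from camera to tool coordinates, whose origin is the TCP and whose axes are the flange's). Camera axes: x right, y down, z forward; pixel columns grow to the right and rows downward; lengths in m; the calibration is good to about 2 mm. The wrist camera is an equidistant fisheye: a pixel r from the principal point sees the ray r / f radians off the axis. A picture is of the moment at which its call begins: read the wrist's pose just before it. There is no depth.
- bot.hand_in(): hands the job in; it is judged then, once.
The state is a dict: "time_s": time; "joint_positions": joint angles; "qvel": joint speeds; "tau": joint torques, N m; "position": TCP position; "tcp_rot": TCP orientation; "force": force on the tool from outside, world axes, zero at the start; "moment": the same for the moment, N m; "opening": opening from 0.0 (shut) to 1.0 (fully open); "grasp_force": force on a finger pad.
Only numpy, scipy, OpenCV 4.12 (cv2) and the standard library are available. Lean on these libraries where they do the work, as an engineer would, in place of code of your own. Each camera call takes 0.05 s, during which the arm holds its last target. There are 200 camera calls.

### The job

Wash the wide flat brush: hold it by the handle, dip it bristles first into the slanted cup of the brush washer and gently press the sprung strainer at the bottom well down for about half a second. Then draw the brush out and lay it down flat with its bristle end resting on the saucer. Last, flush the washer: push its lever well over towards the cup (not the other way), hold it there for about a second and let it spring back to the middle; leave the small pot and the bottle as they stand.

Things in the scene. Friction and masses are not known exactly. Their poses are not given: they have to be found in the camera images.
- wide_brush: Wide flat paint brush lying on the table, 197 mm long, 70 to 110 g. Origin under its middle at the underside; +y runs along it to the handle end, z up, x across. Handle 26 mm wide, y=-12 to 98 mm, z=3 to 19 mm. Head (rigid) 56 mm wide, y=-96 (bristle end) to -12 mm, z=0 to 18 mm. Balances near y=-20 mm. Gripped from above it lies square to the tool, so the tool must tilt some 40 degrees to dip it.
- bristle_tip (a point): Middle of the bristle end of the wide brush, at (0, -96, 9) mm in the brush's frame.
- brush_washer: Brush washer, fixed: grey base 220 x 110 x 12 mm carrying a slanted steel cup with an oblong mouth and, behind it, an aluminium valve block with a black-knobbed lever. Origin at table height; +x points level from cup to lever (roughly to the robot's right, -y), z up; base x=-92 to 128, y=-55 to 55 mm.
- cup_mouth (a point): Centre of the cup's mouth, in its rim plane, at (-50, 0, 115) mm in the washer's frame. The mouth looks to the washer's -x and up: the direction into the cup is (0.766, 0, -0.643) in the washer's frame, 40 degrees below level. Inside, the cup is 74 mm wide (washer's y), 34 mm high (across its axis) and 70 mm deep, walls 4 mm.
- strainer (a joint): Travel (m) of the perforated strainer plate (70 x 31 mm) in the cup, pushed in along the cup's axis: 0 at rest, 0.010 on its hard stop; 0.006 or more is well down. It springs back; force 2.8 N at first touch, 7 N at 0.006, 9.8 N at 0.010. Its rest depth differs each time, 28 to 46 mm below the mouth along the axis, and is not reported: feel for it.
- flush_lever (a joint): Angle (rad) of the washer's lever: 0 upright, positive towards the cup (the washer's -x), range -0.5 to 0.5; 0.3 or more is well over. Springs back to 0 with 1 N m per rad, so some 4 N at the knob for 0.4 rad. Its hinge lies across (along the washer's y) at (85, 0, 55) mm in the washer's frame, 95 mm below the knob's centre.
- lever_knob (a point): Centre of the lever's knob (22 mm across, 29 mm high on a rod of 8 mm); 150 mm above the table when upright, at (85, 0, 150) mm in the washer's frame. Behind it (the washer's +x) nothing stands.
- saucer: Round glazed saucer, 112 mm across, rim 14 mm high, stuck fast to the table. Origin at the centre of its underside. It lies left of the washer, either nearer to the robot than the brush or farther.
- small_pot: Bystander: closed screw-lid pot 54 mm across, 45 mm high, origin under its centre.
- bottle: Bystander: small bottle 46 mm across, 88 mm high, origin under its centre.
Mind the look-alikes: they are no part of the job. Of the things like the saucer, leave any that is black; of the rest the larger one is meant.

How it is judged:
By the outcome, as a careful person would: the job done as asked, in the order asked, and still so for the second after the job is handed in, with the robot touching nothing.
It also fails if it takes over 72 s, if anything falls off the work surface, if the arm or the gripper's body presses on something with over 40 N, if the wrist force passes 120 N, or if a joint passes its speed limit or range.

## Working session

There is one attempt and no reset: what is moved stays moved. The work goes in short steps, Python scripts to look and compute and a tool call to move; the robot and the scene stay as the last step left them, time stands still between calls to the robot, and variables do not carry over. Pictures are saved under pics/ and viewed, at most 10 in all, crops included, and the job is handed in when it is done.

Besides the shell and the picture viewer there is one more tool, called in YAML: its name, and indented under it one key for each argument. send_rows: Moves the arm, as the interface text tells. Its arguments: {"type":"object","properties":{"commands":{"type":"array","items":{"type":"array","items":{"type":"number"}}}},"required":["commands"]}

```bash
mkdir -p pics
python3 - <<'E'
from rig import read_state, optics, bot
import cv2,pickle
s=read_state();print(s)
d={}
for n in("scene","side","wrist"):
    c=optics.capture(n);d[n]=c;cv2.imwrite(f"pics/{n}0.png",c["image"])
    print(n,{k:v for k,v in c.items() if k!="image"})
pickle.dump((s,d),open("cap0.pkl","wb"))
E
```

```text
{'time_s': 0.0, 'joint_positions': array([-7.67492082e+01,  3.02782692e+01,  8.21563619e+01,  1.59781198e-04,
        6.76860726e+01, -1.02263600e+01]), 'qvel': array([-0.14254756, -0.06946541,  0.03941633, -0.00237284, -0.08437691,
       -0.02795498]), 'tau': array([ 1.06510286e-04, -4.40040457e+01, -1.76591152e+01,  6.31790701e-02,
        5.81494952e-02, -1.75058503e-04]), 'position': array([ 0.24885998, -0.57253771,  0.22157921]), 'tcp_rot': array([[ 9.17219527e-01,  3.98381864e-01, -4.80367969e-04],
       [ 3.98381975e-01, -9.17217310e-01,  2.05117882e-03],
       [ 3.76550626e-04, -2.07275121e-03, -9.99997781e-01]]), 'force': array([0.07860117, 0.14827349, 0.16259221]), 'moment': array([ 0.02053112,  0.00475318, -0.02347589]), 'grasp_force': 0.0, 'opening': 1.0003739687344868}
scene {'intrinsics': array([[442.02132419,   0.        , 276.46158284],
       [  0.        , 442.02132419, 210.30887011],
       [  0.        ,   0.        ,   1.        ]]), 'extrinsics': array([[-0.59545821, -0.8031149 , -0.02088009,  0.27899314],
       [-0.32275341,  0.26293983, -0.90922653,  0.247
[... 494 characters left out ...]
    [-1.39269697e-02, -7.84381663e-01, -6.20122122e-01,
         1.44367081e+00],
       [ 0.00000000e+00,  0.00000000e+00,  0.00000000e+00,
         1.00000000e+00]])}
wrist {'intrinsics': array([[325.1922621 ,   0.        , 281.11312646],
       [  0.        , 325.1922621 , 216.36973936],
       [  0.        ,   0.        ,   1.        ]]), 'T_tool_cam': array([[ 1.03851596e-03, -9.60696073e-01, -2.77600389e-01,
         7.66444212e-02],
       [ 9.99999413e-01,  1.08338535e-03, -8.24458366e-06,
        -4.22306435e-04],
       [ 3.08668733e-04, -2.77600217e-01,  9.60696635e-01,
        -1.62980657e-01],
       [ 0.00000000e+00,  0.00000000e+00,  0.00000000e+00,
         1.00000000e+00]])}
```

View pics/scene0.png

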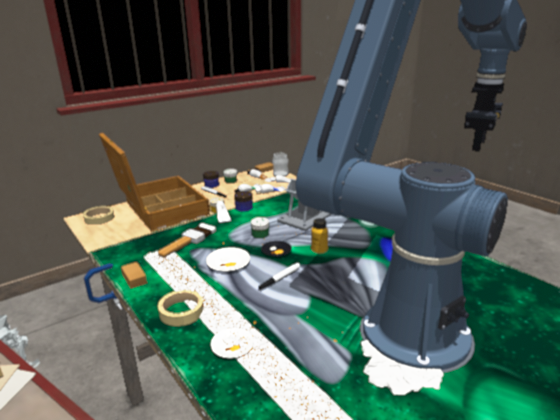

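View pics/side0.png

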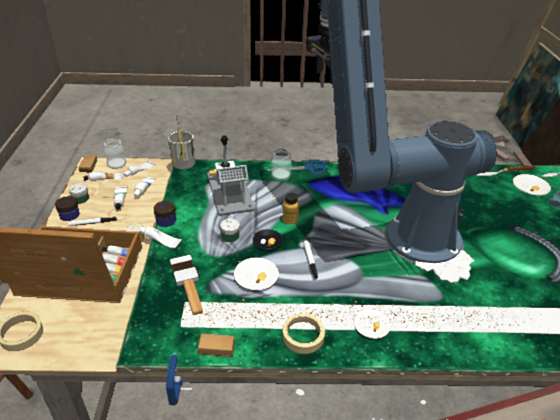

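Side view: washer at about (230,185), lever knob (224,140), brush head at (182,268) with its handle end at (198,312), white saucers at (256,274) and (372,322), black one at (267,240), pot (229,229), bottle (290,207).

```bash
cat > h.py <<'E'
import numpy as np,cv2,pickle
def ray(c,uv,s=None):
    K=c["intrinsics"];u=(np.array(uv,float)-K[:2,2])/K[0,0]
    if "extrinsics" in c:
        E=c["extrinsics"];R=E[:3,:3].T;return -R@E[:3,3],R@np.array([*u,1])
    r=np.hypot(*u);T=c["T_tool_cam"];d=np.array([*(u*np.sinc(r/np.pi)),np.cos(r)])
    # equidistant: theta=r
    R=s["tcp_rot"];return s["position"]+R@T[:3,3],R@T[:3,:3]@d
def plane(c,uv,z,s=None):
    o,d=ray(c,uv,s);return o+d*(z-o[2])/d[2]
def tri(*rs):
    A=0;b=0
    for o,d in rs:
        d=d/np.linalg.norm(d);P=np.eye(3)-np.outer(d,d);A=A+P;b=b+P@o
    return np.linalg.solve(A,b)
E
python3 - <<'E'
from h import *
s,d=pickle.load(open("cap0.pkl","rb"));c=d["side"]
im=c["image"];cv2.imwrite("pics/side0c.png",cv2.resize(im[120:340,150:350],(545,600),interpolation=cv2.INTER_CUBIC)) # scale 2.727
for n,uv,z in [("saucer",(256,274),.01),("sL",(234,274),.014),("sR",(278.5,274),.014),("s2",(372,322),.01),("s2L",(355,322),.014),("s2R",(389,322),.014),("black",(267,240),.01),("pot",(229,229),.04),("bott",(290,207),.05),("brushtip",(180,258),.018),("hend",(198,312),.019),("base",(235,210),.012),("knob",(224,140),.15)]:
    print(n,plane(c,uv,z).round(3))
E
```

```text
saucer [0.467 0.16  0.01 ]
sL [0.522 0.165 0.014]
sR [0.409 0.162 0.014]
s2 [0.192 0.309 0.01 ]
s2L [0.233 0.313 0.014]
s2R [0.153 0.312 0.014]
black [0.44  0.029 0.01 ]
pot [0.544 0.02  0.04 ]
bott [ 0.375 -0.069  0.05 ]
brushtip [0.666 0.114 0.018]
hend [0.598 0.294 0.019]
base [ 0.535 -0.099  0.012]
knob [ 0.575 -0.266  0.15 ]
```

View pics/side0c.png

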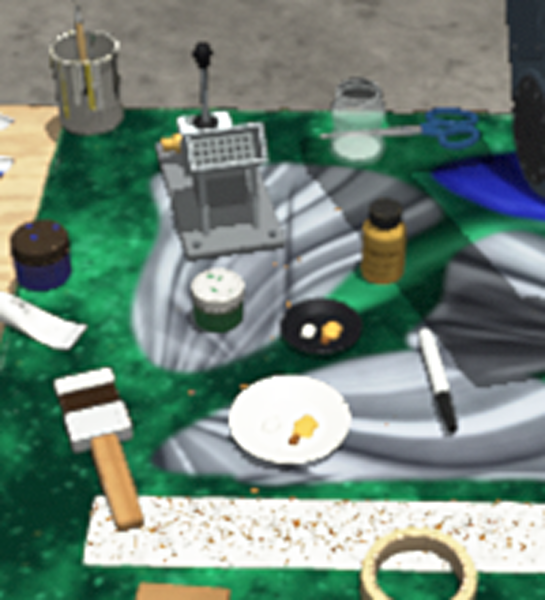

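View pics/wrist0.png

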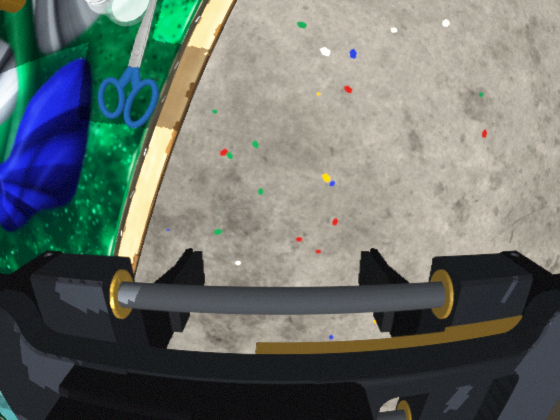

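Crop: white saucer (255,274 full frame), brush tip edge centre (88,378 crop), handle end (130,522 crop), cup mouth (227,147 crop), knob (203,52 crop), base front corners (190,253),(283,240) crop. The wrist view only shows the floor edge.

Run:
```python
from h import *
s,d=pickle.load(open("cap0.pkl","rb"));c=d["side"]
P={}
for n,uv,z in [("mouth",(227,147),.115),("knob",(203,52),.15),("cA",(190,253),.012),("cB",(283,240),.012),("tipL",(56,382),.018),("tipR",(110,370),.018),("shL",(75,452),.018),("shR",(130,432),.018),("hL",(118,526),.019),("hR",(141,520),.019)]:
    uv=np.array(uv)/2.727+[150,120]-0.3
    P[n]=plane(c,uv,z);print(n,P[n].round(4))
tip=(P["tipL"]+P["tipR"])/2;h=(P["hL"]+P["hR"])/2
v=h-tip;print("brush len",np.linalg.norm(v),"axis",np.degrees(np.arctan2(v[1],v[0])),"origin",tip+v*96/194)
v=P["knob"]-P["mouth"];print("washer axis",np.linalg.norm(v[:2]),np.degrees(np.arctan2(v[1],v[0])))
v=P["cB"]-P["cA"];print(np.linalg.norm(v),np.degrees(np.arctan2(v[1],v[0]))+90)
```

```text
mouth [ 0.5409 -0.1377  0.115 ]
knob [ 0.5752 -0.2729  0.15  ]
cA [ 0.5803 -0.0861  0.012 ]
cB [ 0.4813 -0.1113  0.012 ]
tipL [0.6903 0.1208 0.018 ]
tipR [0.6412 0.1031 0.018 ]
shL [0.659  0.2105 0.018 ]
shR [0.6125 0.1847 0.018 ]
hL [0.6096 0.2962 0.019 ]
hR [0.5908 0.2892 0.019 ]
brush len 0.192308137843249 axis 109.93662393823821 origin [0.63334767 0.20139817 0.01849485]
washer axis 0.13946346497544168 -75.79444151481844
0.10214461965679268 -75.69619749818571
```

```bash
cat >> h.py <<'E'
from scipy.spatial.transform import Rotation as Ro
def pose(yaw,tilt=0):
    # tool x at yaw (deg); tilt: rotates about tool y; brush bristle dir = -tool x dips by tilt
    R=Ro.from_euler("z",yaw,degrees=True).as_matrix()@np.array([[1,0,0],[0,-1,0],[0,0,-1.]])
    # want -x to dip => x rises
    return R@Ro.from_euler("y",tilt,degrees=True).as_matrix()
def row(s,p,R):
    R0=s["tcp_rot"];return np.round(np.r_[Ro.from_matrix(R0.T@R).as_rotvec(degrees=True)/5,R0.T@(np.array(p)-s["position"])/.03],3)
E
python3 - <<'E'
from h import *
s,d=pickle.load(open("cap0.pkl","rb"))
print(pose(110,40).round(2))
print(row(s,[.56,.06,.3],pose(110)))
c=d["side"]
for uv in [(283,335),(198,340),(233,340),(215,335),(200,368),(300,368)]:print(uv,plane(c,uv,.015).round(3))
E
```

```text
[[-0.26  0.94 -0.22]
 [ 0.72  0.34  0.6 ]
 [ 0.64  0.   -0.77]]
[-1.6000e-02 -2.1000e-02 -1.7305e+01  1.7913e+01 -1.5213e+01 -2.5760e+00]
(283, 335) [0.4   0.354 0.015]
(198, 340) [0.59  0.371 0.015]
(233, 340) [0.512 0.369 0.015]
(215, 335) [0.553 0.356 0.015]
(200, 368) [0.577 0.442 0.015]
(300, 368) [0.366 0.439 0.015]
```

send_rows:
  commands:
    - [0,0,-17.3,17.9,-15.2,-2.6,1]
    - [0,0,-17.3,17.9,-15.2,-2.6,1]
    - [0,0,-17.3,17.9,-15.2,-2.6,1]
    - [0,0,-17.3,17.9,-15.2,-2.6,1]
    - [0,0,-17.3,17.9,-15.2,-2.6,1]
    - [0,0,-17.3,17.9,-15.2,-2.6,1]
    - [0,0,-17.3,17.9,-15.2,-2.6,1]
    - [0,0,-17.3,17.9,-15.2,-2.6,1]
    - [0,0,-17.3,17.9,-15.2,-2.6,1]
    - [0,0,-17.3,17.9,-15.2,-2.6,1]
    - [0,0,-17.3,17.9,-15.2,-2.6,1]
    - [0,0,-17.3,17.9,-15.2,-2.6,1]
    - [0,0,-17.3,17.9,-15.2,-2.6,1]
    - [0,0,-17.3,17.9,-15.2,-2.6,1]
    - [0,0,-17.3,17.9,-15.2,-2.6,1]
    - [0,0,-17.3,17.9,-15.2,-2.6,1]
    - [0,0,-17.3,17.9,-15.2,-2.6,1]
    - [0,0,-17.3,17.9,-15.2,-2.6,1]
    - [0,0,-17.3,17.9,-15.2,-2.6,1]
    - [0,0,-17.3,17.9,-15.2,-2.6,1]

```text
time_s: 1.82
position: [0.5592, 0.0589, 0.3]
tcp_rot: [[-0.343, 0.939, -0.002], [0.939, 0.343, -0.001], [0.0, -0.002, -1.0]]
force: [0.1, 0.6, -1.0]
opening: 0.999
grasp_force: 0.0
```

Run:
```python
from rig import read_state, optics, bot
from h import *
s=read_state();c=optics.capture("wrist");pickle.dump((s,c),open("cap1.pkl","wb"))
print(s["time_s"],s["position"],s["tcp_rot"].round(3),s["joint_positions"].round(1))
cv2.imwrite("pics/wrist1.png",cv2.resize(c["image"],(800,600),interpolation=cv2.INTER_CUBIC))
```

```text
1.8167 [0.55919054 0.05890726 0.2999714 ] [[-0.343  0.939 -0.002]
 [ 0.939  0.343 -0.001]
 [ 0.    -0.002 -1.   ]] [ -5.3  20.7  85.5  -0.   73.9 -25.4]
```

View pics/wrist1.png

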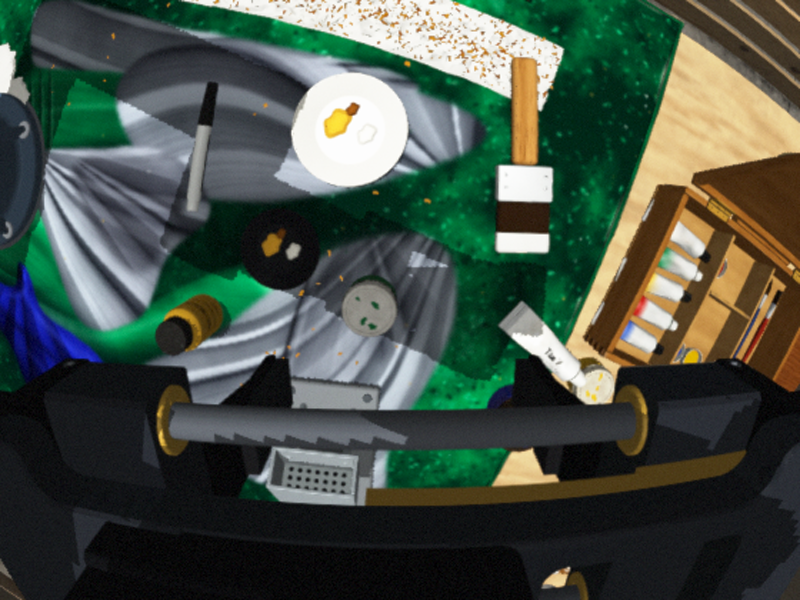

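Wrist view: brush tip edge centre (523,252), handle end (524,58), saucer centre (350,129), washer base front edge (291..380, 377), cup mouth centred about (314,475).

Run:
```python
from h import *
s,c=pickle.load(open("cap1.pkl","rb"))
P={}
for n,uv,z in [("tipL",(496,251),.018),("tipR",(549,252),.018),("tip",(523,252),.018),("shL",(498,166),.018),("shR",(553,166),.018),("hL",(512,58),.019),("hR",(536,58),.019),("h",(524,58),.019),("saucer",(350,129),.01),("mouth",(314,475),.115),("cA",(291,376),.012),("cB",(380,383),.012)]:
    P[n]=plane(c,(np.array(uv)+.5)*.7-.5,z,s);print(n,P[n].round(4))
v=P["h"]-P["tip"];print("brush len",np.linalg.norm(v),np.degrees(np.arctan2(v[1],v[0])),"origin",P["tip"]+v*96/194)
v=P["cA"]-P["cB"];print(np.linalg.norm(v),np.degrees(np.arctan2(v[1],v[0]))+90)
```

```text
tipL [0.6432 0.0979 0.018 ]
tipR [0.6946 0.1169 0.018 ]
tip [0.6692 0.1069 0.018 ]
shL [0.6143 0.1758 0.018 ]
shR [0.6655 0.1977 0.018 ]
hL [0.5899 0.2824 0.019 ]
hR [0.6118 0.2929 0.019 ]
h [0.6008 0.2876 0.019 ]
saucer [0.4691 0.1602 0.01  ]
mouth [ 0.5461 -0.1413  0.115 ]
cA [ 0.4906 -0.1033  0.012 ]
cB [ 0.5838 -0.0763  0.012 ]
brush len 0.19316479590136668 110.73370706081647 origin [0.63535048 0.19631027 0.01849485]
0.09701141275005597 -73.86170237646817
```

Run:
```python
from rig import read_state
from h import *
s=read_state();print(row(s,[.618,.243,.06],pose(110.5)),row(s,[.618,.243,.005],pose(110.5)))
```

```text
[-2.200e-02 -2.000e-03 -1.100e-01  5.118e+00  3.966e+00  7.992e+00] [-2.200e-02 -2.000e-03 -1.100e-01  5.118e+00  3.969e+00  9.826e+00]
```

send_rows:
  commands:
    - [0,0,-0.1,5.12,3.97,8,1]
    - [0,0,-0.1,5.12,3.97,8,1]
    - [0,0,-0.1,5.12,3.97,8,1]
    - [0,0,-0.1,5.12,3.97,8,1]
    - [0,0,-0.1,5.12,3.97,8,1]
    - [0,0,-0.1,5.12,3.97,8,1]
    - [0,0,-0.1,5.12,3.97,8,1]
    - [0,0,-0.1,5.12,3.97,8,1]
    - [0,0,-0.1,5.12,3.97,8,1]
    - [0,0,-0.1,5.12,3.97,8.6,1]
    - [0,0,-0.1,5.12,3.97,9.2,1]
    - [0,0,-0.1,5.12,3.97,9.6,1]
    - [0,0,-0.1,5.12,3.97,9.8,1]
    - [0,0,-0.1,5.12,3.97,9.8,1]
    - [0,0,-0.1,5.12,3.97,9.8,0.6]
    - [0,0,-0.1,5.12,3.97,9.8,0.3]
    - [0,0,-0.1,5.12,3.97,9.8,0]
    - [0,0,-0.1,5.12,3.97,9.8,0]
    - [0,0,-0.1,5.12,3.97,9.8,0]
    - [0,0,-0.1,5.12,3.97,9.8,0]

```text
time_s: 3.53
position: [0.6195, 0.2442, 0.007]
tcp_rot: [[-0.35, 0.937, 0.001], [0.937, 0.35, 0.0], [-0.0, 0.001, -1.0]]
force: [-0.4, 0.9, 0.4]
opening: 0.627
grasp_force: 0.0
```

send_rows:
  commands:
    - [0,0,0,0,0,0,0]
    - [0,0,0,0,0,0,0]
    - [0,0,0,0,0,0,0]
    - [0,0,0,0,0,0,0]
    - [0,0,0,0,0,0,0]
    - [0,0,0,0,0,0,0]

```text
time_s: 4.03
position: [0.6193, 0.2441, 0.0065]
tcp_rot: [[-0.35, 0.937, -0.0], [0.937, 0.35, 0.0], [0.0, -0.0, -1.0]]
force: [0.0, 0.6, -0.1]
opening: 0.294
grasp_force: 29.9
```

```bash
cat >> h.py <<'E'
TIP=np.array([-.142,0,-.0025])
def dip(mouth,yaw,depth,tilt=40):
    R=pose(yaw,tilt);return np.array(mouth)+(-R[:,0])*depth-R@TIP,R
E
python3 - <<'E'
from rig import read_state
from h import *
s=read_state()
p,R=dip([.543,-.139,.115],105,-.08);print(p,R.round(2))
print("lift",row(s,[.619,.244,.2],pose(110.5)));print(row(s,p,R))
p2,R=dip([.543,-.139,.115],105,-.08);q=(s["position"]+p)/2;q[2]=.25;print(row(s,q,pose(108,20)))
E
```

```text
[0.49856884 0.02681936 0.25578374] [[-0.2   0.97 -0.17]
 [ 0.74  0.26  0.62]
 [ 0.64  0.   -0.77]]
lift [-2.00e-03 -1.00e-03 -4.00e-03  1.00e-03 -1.00e-02 -6.45e+00]
[-0.384  7.993  1.051 -5.376 -6.304 -8.309]
[-0.088  3.998  0.491 -2.688 -3.153 -8.117]
```

send_rows:
  commands:
    - [0,0,0,0,0,-0.5,0]
    - [0,0,0,0,0,-1.3,0]
    - [0,0,0,0,0,-2.3,0]
    - [0,0,0,0,0,-3.5,0]
    - [0,0,0,0,0,-4.7,0]
    - [0,1,0.1,-0.4,-0.5,-5.9,0]
    - [0,2,0.25,-1.2,-1.4,-7,0]
    - [-0.1,3,0.4,-2,-2.3,-7.8,0]
    - [-0.1,4,0.5,-2.7,-3.2,-8.1,0]
    - [-0.2,5,0.6,-3.4,-4,-8.2,0]
    - [-0.3,6,0.8,-4.1,-4.8,-8.3,0]
    - [-0.4,7,0.9,-4.8,-5.6,-8.3,0]
    - [-0.4,8,1.05,-5.38,-6.3,-8.3,0]
    - [-0.4,8,1.05,-5.38,-6.3,-8.3,0]
    - [-0.4,8,1.05,-5.38,-6.3,-8.3,0]
    - [-0.4,8,1.05,-5.38,-6.3,-8.3,0]
    - [-0.4,8,1.05,-5.38,-6.3,-8.3,0]

```text
time_s: 5.45
position: [0.4989, 0.0278, 0.2563]
tcp_rot: [[-0.201, 0.966, -0.165], [0.739, 0.26, 0.621], [0.642, 0.003, -0.766]]
force: [0.3, 1.2, -0.4]
opening: 0.296
grasp_force: 29.9
```

Run:
```python
from rig import read_state, optics, bot
from h import *
s=read_state();d={n:optics.capture(n) for n in("wrist","side","scene")};pickle.dump((s,d),open("cap2.pkl","wb"))
print(s["time_s"],s["position"],s["tcp_rot"].round(3),s["joint_positions"].round(1),s["opening"])
a=cv2.resize(d["side"]["image"][120:260,170:320],(600,560),interpolation=cv2.INTER_CUBIC)
cv2.imwrite("pics/side2.png",a)
cv2.imwrite("pics/wrist2.png",cv2.resize(d["wrist"]["image"],(800,600),interpolation=cv2.INTER_CUBIC))
```

```text
5.45 [0.49886548 0.02783938 0.25625339] [[-0.201  0.966 -0.165]
 [ 0.739  0.26   0.621]
 [ 0.642  0.003 -0.766]] [-27.6  28.9  92.   28.3  88.8 -50.9] 0.29587701856677295
```

View pics/side2.png

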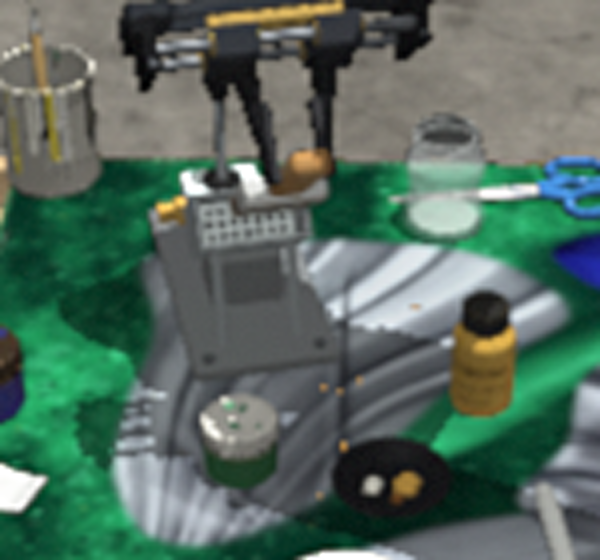

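View pics/wrist2.png

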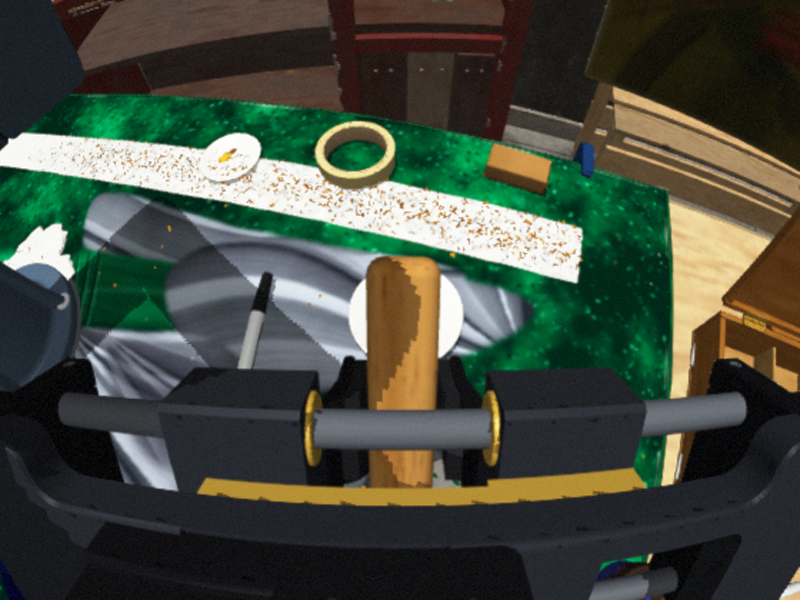

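The brush is held straight in the fingers, about 80 mm before the cup (side: cup mouth near (250,225) in the crop). I'll enlarge the cup in the two earlier unobstructed views.

Run:
```python
from h import *
s,d=pickle.load(open("cap0.pkl","rb"));s1,c1=pickle.load(open("cap1.pkl","rb"))
a=d["side"]["image"][150:205,205:255];b=c1["image"][308:363,183:263]
f=lambda i,k:cv2.resize(i,None,fx=k,fy=k,interpolation=cv2.INTER_CUBIC)
a,b=f(a,6),f(b,6);print(a.shape,b.shape)
cv2.imwrite("pics/cup.png",np.hstack([a,b]))
```

```text
(330, 300, 3) (330, 480, 3)
```

View pics/cup.png

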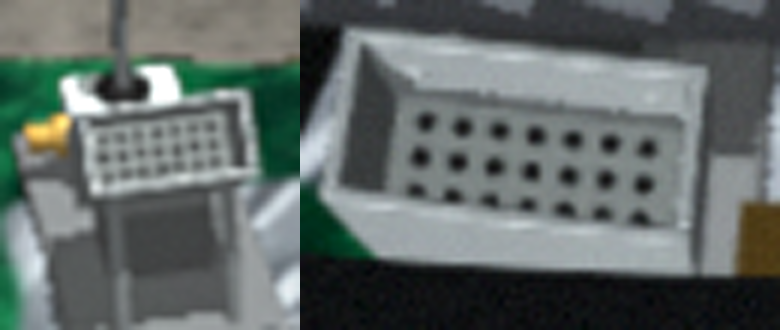

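Run:
```python
from h import *
s,d=pickle.load(open("cap0.pkl","rb"));s1,c1=pickle.load(open("cap1.pkl","rb"))
A=dict(uh=(78,113),ul=(248,90),ll=(258,180),lh=(93,200));B=dict(uh=(393,234),ul=(25,195),ll=(50,28),lh=(407,67))
P={}
for k in A:
    r1=ray(d["side"],(np.array(A[k])+.5)/6-.5+[205,150]);r2=ray(c1,(np.array(B[k])+.5)/6-.5+[183,308],s1)
    P[k]=tri(r1,r2);gap=[np.linalg.norm(np.cross(P[k]-o,v/np.linalg.norm(v))) for o,v in(r1,r2)]
    print(k,P[k].round(4),np.round(gap,4))
print("ctr",np.mean(list(P.values()),0))
w=P["uh"]-P["ul"]+P["lh"]-P["ll"];print(np.linalg.norm(w)/2,np.degrees(np.arctan2(w[1],w[0]))+90)
h=P["uh"]+P["ul"]-P["lh"]-P["ll"];print(np.linalg.norm(h)/2,np.degrees(np.arctan2(h[2],np.hypot(h[0],h[1]))),h/2)
```

```text
uh [ 0.5847 -0.1344  0.1344] [0.0007 0.0007]
ul [ 0.5062 -0.1606  0.1309] [0.0019 0.0019]
ll [ 0.4996 -0.1428  0.0911] [0.0004 0.0004]
lh [ 0.5785 -0.1175  0.0958] [0.0014 0.0014]
ctr [ 0.54224793 -0.13881021  0.1130666 ]
0.08292480280981977 108.14409134130365
0.04329279916277062 64.71536063344733 [ 0.006353   -0.01736541  0.03914522]
```

Run:
```python
from rig import read_state
from h import *
s=read_state();M=[.5422,-.1388,.1145]
print(s["force"])
for dep in(-.03,.02):print(row(s,*dip(M,105.5,dep)))
```

```text
[ 0.48076416 -0.11110337 -1.04091002]
[ 0.065  0.004 -0.036 -1.707 -0.088  0.   ]
[ 6.500e-02  4.000e-03 -3.600e-02 -3.374e+00 -8.300e-02  1.000e-03]
```

send_rows:
  commands:
    - [0.06,0,-0.04,-0.6,-0.09,0,0]
    - [0.06,0,-0.04,-1.2,-0.09,0,0]
    - [0.06,0,-0.04,-1.7,-0.09,0,0]
    - [0.06,0,-0.04,-2,-0.09,0,0]
    - [0.06,0,-0.04,-2.3,-0.09,0,0]
    - [0.06,0,-0.04,-2.6,-0.09,0,0]
    - [0.06,0,-0.04,-2.8,-0.09,0,0]
    - [0.06,0,-0.04,-3,-0.09,0,0]
    - [0.06,0,-0.04,-3.2,-0.09,0,0]
    - [0.06,0,-0.04,-3.3,-0.09,0,0]
    - [0.06,0,-0.04,-3.3,-0.09,0,0]
    - [0.06,0,-0.04,-3.3,-0.09,0,0]

```text
time_s: 6.6
position: [0.5158, -0.0471, 0.192]
tcp_rot: [[-0.202, 0.964, -0.17], [0.738, 0.264, 0.621], [0.643, -0.0, -0.765]]
force: [-0.4, -0.4, -0.5]
opening: 0.298
grasp_force: 29.9
```

Run:
```python
from rig import read_state,optics
from h import *
s=read_state();R=s["tcp_rot"];print(s["position"],"tool force",(R.T@s["force"]).round(2),s["moment"].round(2),row(s,*dip([.5422,-.1388,.1145],105.5,.018)))
c=optics.capture("side");cv2.imwrite("pics/side3.png",cv2.resize(c["image"][110:220,190:300],(600,600),interpolation=cv2.INTER_CUBIC))
```

```text
[ 0.51579674 -0.04711089  0.19196696] tool force [-0.55 -0.47  0.22] [-0.48 -0.24  0.03] [ 0.02  -0.011 -0.03   0.037  0.031  0.017]
```

View pics/side3.png

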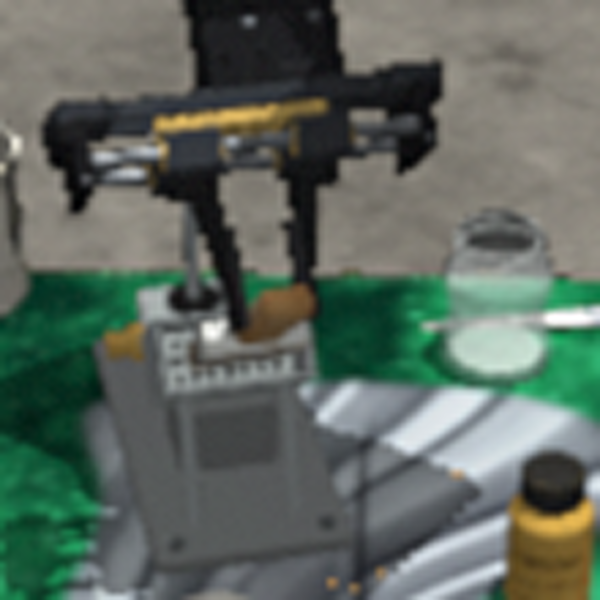

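Side view: the head is inside the mouth, but looks a little to the right (low x) and high in it; I'll compare against projections.

Run:
```python
from rig import read_state,optics
from h import *
s=read_state();c=optics.capture("side");pickle.dump((s,c),open("cap3.pkl","wb"))
E,K=c["extrinsics"],c["intrinsics"]
def pr(p):
    q=E[:3,:3]@p+E[:3,3];return (K@q/q[2])[:2]
R=s["tcp_rot"];M=np.array([.5422,-.1388,.1145]);Rm=pose(105.5,40)
f=lambda uv:((uv-[190,110]+.5)*600/110-.5).round(0)
for n,w,h in(("outer",41,21),("inner",37,17)):
    for a,b in((1,1),(1,-1),(-1,-1),(-1,1)):print(n,a,b,f(pr(M+Rm@[0,a*w/1e3,-b*h/1e3])))
for x in(-.124,-.058):
  for a,b in((1,1),(1,-1),(-1,-1),(-1,1)):print("head",x,a,b,f(pr(s["position"]+R@[x,a*.028,-.0025-b*.009])))
for a in(1,-1):print("handle end",f(pr(s["position"]+R@[.052,a*.013,-.0125])))
g=c["image"][110:220,190:300]
for r in range(56,74,2):print(r,*[tuple(int(v) for v in g[r,x]) for x in range(24,60,3)])
```

```text
outer 1 1 [151. 320.]
outer 1 -1 [164. 399.]
outer -1 -1 [316. 377.]
outer -1 1 [304. 299.]
inner 1 1 [160. 326.]
inner 1 -1 [170. 390.]
inner -1 -1 [307. 371.]
inner -1 1 [298. 308.]
head -0.124 1 1 [181. 338.]
head -0.124 1 -1 [187. 372.]
head -0.124 -1 -1 [290. 358.]
head -0.124 -1 1 [285. 324.]
head -0.058 1 1 [197. 323.]
head -0.058 1 -1 [202. 358.]
head -0.058 -1 -1 [311. 344.]
head -0.058 -1 1 [305. 309.]
handle end [258. 289.]
handle end [312. 281.]
56 (79, 122, 36) (171, 172, 165) (146, 147, 140) (25, 24, 25) (34, 34, 33) (79, 78, 74) (22, 22, 20) (55, 71, 64) (47, 76, 102) (56, 89, 116) (49, 81, 108) (35, 50, 67)
58 (65, 107, 36) (152, 153, 146) (142, 141, 135) (104, 104, 99) (98, 98, 94) (126, 129, 126) (32, 32, 32) (44, 49, 54) (43, 67, 88) (49, 74, 95) (50, 71, 90) (27, 38, 25)
60 (55, 114, 144) (88, 89, 85) (79, 79, 76) (93, 95, 90) (113, 115, 114) (234, 236, 236) (58, 59, 60) (36, 52, 68) (41, 63, 84) (46, 66, 83) (125, 129, 128) (59, 70, 45)
62 (52, 104, 130) (83, 80, 77) (159, 161, 153) (146, 148, 141) (97, 99, 99) (184, 188, 186) (134, 139, 137) (43, 63, 81) (76, 88
[... 233 characters left out ...]
83, 88, 91) (84, 82, 80) (120, 120, 115) (114, 116, 111) (60, 62, 65) (71, 76, 79) (76, 80, 82) (103, 104, 102) (111, 112, 108) (106, 109, 104) (82, 82, 77) (104, 110, 93)
68 (91, 90, 87) (83, 81, 79) (130, 131, 124) (153, 153, 146) (95, 96, 95) (115, 117, 111) (100, 101, 96) (134, 135, 128) (140, 142, 135) (137, 139, 133) (110, 110, 106) (106, 111, 96)
70 (91, 89, 87) (83, 82, 80) (120, 120, 115) (133, 134, 127) (141, 141, 135) (129, 130, 124) (126, 126, 121) (109, 108, 104) (93, 93, 89) (92, 92, 89) (87, 87, 82) (136, 137, 114)
72 (90, 90, 87) (85, 84, 83) (97, 98, 93) (97, 97, 92) (86, 87, 83) (77, 76, 74) (81, 79, 76) (84, 84, 81) (86, 86, 83) (92, 91, 88) (106, 105, 101) (136, 128, 120)
```

Projection and picture agree (head's rear edge 197–311, mouth 152–316), so the brush is centred. Now feel for the strainer.

send_rows:
  commands:
    - [0,0,0,-0.1,0,0,0]
    - [0,0,0,-0.2,0,0,0]
    - [0,0,0,-0.3,0,0,0]
    - [0,0,0,-0.3,0,0,0]
    - [0,0,0,-0.3,0,0,0]

```text
time_s: 7.12
position: [0.5177, -0.054, 0.1859]
tcp_rot: [[-0.202, 0.965, -0.17], [0.738, 0.264, 0.621], [0.643, -0.001, -0.765]]
force: [-0.3, 0.7, 0.1]
opening: 0.295
grasp_force: 29.9
```

send_rows:
  commands:
    - [0,0,0,-0.05,0,0,0]
    - [0,0,0,-0.1,0,0,0]
    - [0,0,0,-0.1,0,0,0]
    - [0,0,0,-0.1,0,0,0]

```text
time_s: 7.45
position: [0.5182, -0.0561, 0.1841]
tcp_rot: [[-0.202, 0.964, -0.17], [0.738, 0.264, 0.62], [0.643, -0.0, -0.766]]
force: [0.1, -0.4, -1.4]
opening: 0.291
grasp_force: 29.9
```

send_rows:
  commands:
    - [0,0,0,-0.05,0,0,0]
    - [0,0,0,-0.1,0,0,0]
    - [0,0,0,-0.1,0,0,0]
    - [0,0,0,-0.1,0,0,0]

```text
time_s: 7.78
position: [0.5189, -0.0583, 0.1822]
tcp_rot: [[-0.202, 0.964, -0.17], [0.738, 0.264, 0.62], [0.643, -0.0, -0.766]]
force: [-0.5, 0.1, -1.1]
opening: 0.292
grasp_force: 29.9
```

send_rows:
  commands:
    - [0,0,0,-0.05,0,0,0]
    - [0,0,0,-0.1,0,0,0]
    - [0,0,0,-0.1,0,0,0]
    - [0,0,0,-0.1,0,0,0]

```text
time_s: 8.12
position: [0.5192, -0.0598, 0.1807]
tcp_rot: [[-0.202, 0.964, -0.171], [0.737, 0.265, 0.622], [0.645, -0.001, -0.764]]
force: [-1.9, 2.5, 2.5]
opening: 0.291
grasp_force: 29.9
```

send_rows:
  commands:
    - [0,0,0,-0.05,0,0,0]
    - [0,0,0,-0.1,0,0,0]
    - [0,0,0,-0.1,0,0,0]
    - [0,0,0,-0.1,0,0,0]

```text
time_s: 8.45
position: [0.5198, -0.0621, 0.1786]
tcp_rot: [[-0.202, 0.964, -0.171], [0.737, 0.264, 0.622], [0.645, -0.001, -0.765]]
force: [-0.6, 3.8, 3.8]
opening: 0.3
grasp_force: 29.9
```

send_rows:
  commands:
    - [0,0,0,-0.05,0,0,0]
    - [0,0,0,-0.1,0,0,0]
    - [0,0,0,-0.1,0,0,0]
    - [0,0,0,-0.1,0,0,0]

```text
time_s: 8.78
position: [0.5203, -0.0641, 0.1768]
tcp_rot: [[-0.202, 0.964, -0.171], [0.737, 0.265, 0.622], [0.645, -0.001, -0.764]]
force: [-1.4, 5.0, 4.2]
opening: 0.291
grasp_force: 29.9
```

send_rows:
  commands:
    - [0,0,0,-0.05,0,0,0]
    - [0,0,0,-0.08,0,0,0]
    - [0,0,0,-0.08,0,0,0]
    - [0,0,0,-0.08,0,0,0]

```text
time_s: 9.12
position: [0.5206, -0.0654, 0.1756]
tcp_rot: [[-0.202, 0.964, -0.172], [0.736, 0.265, 0.623], [0.646, -0.001, -0.763]]
force: [-2.0, 5.8, 5.7]
opening: 0.295
grasp_force: 29.9
```

Run:
```python
from rig import read_state
from h import *
s=read_state();print((s["tcp_rot"].T@s["force"]).round(2),s["position"])
```

```text
[ 8.35 -0.37 -0.36] [ 0.52060374 -0.0654329   0.17561235]
```

send_rows:
  commands:
    - [0,0,0,0,0,0,0]
    - [0,0,0,0,0,0,0]
    - [0,0,0,0,0,0,0]
    - [0,0,0,0,0,0,0]
    - [0,0,0,0.2,0,0,0]
    - [0,0,0,0.5,0,0,0]
    - [0,0,0,0.9,0,0,0]
    - [0,0,0,1.4,0,0,0]
    - [0,0,0,2,0,0,0]
    - [0,0,0,2.6,0,0,0]
    - [0,0,0,3.3,0,0,0]
    - [0,0,0,4,0,0,0]
    - [0,0,0,4,0,0,0]
    - [0,0,0,4,0,0,0]

```text
time_s: 10.28
position: [0.4971, 0.0221, 0.2528]
tcp_rot: [[-0.205, 0.964, -0.169], [0.74, 0.266, 0.618], [0.64, 0.002, -0.768]]
force: [0.6, -0.5, -0.4]
opening: 0.299
grasp_force: 29.9
```

Run:
```python
from rig import read_state
from h import *
s=read_state();print(s["time_s"],s["position"],s["joint_positions"].round(1))
S=np.array([.4675,.161]);yaw=55;u=np.array([np.cos(np.radians(yaw)),np.sin(np.radians(yaw))])
t=S+.02*u; p=t+.142*u
print("tip",t,"tcp",p,"end",t+.197*u)
for z,ti in((.25,0),(.08,0),(.045,5)):print(row(s,[*p,z],pose(yaw,ti)))
```

```text
10.2833 [0.4970694  0.02209376 0.25275039] [-28.   29.1  92.   27.8  88.8 -51.6]
tip [0.47897153 0.17738304] tcp [0.56041938 0.29370263] end [0.59196609 0.33875599]
[-3.481 -7.441  9.668  6.211  4.44   5.305]
[-3.481 -7.441  9.668  2.584  4.431  9.658]
[-3.881 -6.509  9.464  1.837  4.429 10.554]
```

Run:
```python
from rig import read_state
from h import *
s=read_state()
S=np.array([.4675,.161]);yaw=40;u=np.array([np.cos(np.radians(yaw)),np.sin(np.radians(yaw))])
t=S+.02*u; p=t+.142*u
print("tip",t,"tcp",p,"end",t+.197*u)
for z,ti in((.22,-6),(.06,-6)):print(row(s,[*p,z],pose(yaw,ti)))
```

```text
tip [0.48282089 0.17385575] tcp [0.5915992  0.26513159] end [0.63373164 0.30048491]
[-3.88  -8.135 12.829  4.653  5.188  5.31 ]
[-3.88  -8.135 12.829  1.239  5.179  9.407]
```

send_rows:
  commands:
    - [-0.4,-0.8,1.3,0.5,0.5,0.5,0]
    - [-0.8,-1.6,2.6,0.9,1,1.1,0]
    - [-1.2,-2.4,3.8,1.4,1.6,1.6,0]
    - [-1.6,-3.3,5.1,1.9,2.1,2.1,0]
    - [-1.9,-4.1,6.4,2.3,2.6,2.7,0]
    - [-2.3,-4.9,7.7,2.8,3.1,3.2,0]
    - [-2.7,-5.7,9,3.3,3.6,3.7,0]
    - [-3.1,-6.5,10.3,3.7,4.2,4.2,0]
    - [-3.5,-7.3,11.5,4.2,4.7,4.8,0]
    - [-3.88,-8.13,12.83,4.65,5.19,5.31,0]
    - [-3.88,-8.13,12.83,4.65,5.19,5.31,0]
    - [-3.88,-8.13,12.83,4.65,5.19,5.31,0]
    - [-3.88,-8.13,12.83,4.65,5.19,5.31,0]
    - [-3.88,-8.13,12.83,4.65,5.19,5.31,0]

```text
time_s: 11.45
position: [0.5921, 0.2651, 0.2184]
tcp_rot: [[0.76, 0.644, -0.084], [0.641, -0.765, -0.063], [-0.105, -0.006, -0.995]]
force: [0.7, -0.2, -1.1]
opening: 0.296
grasp_force: 29.9
```

Run:
```python
from rig import read_state
from h import *
s=read_state();print(s["time_s"],s["position"],s["joint_positions"].round(1),(s["position"]+s["tcp_rot"]@TIP).round(4))
p=[.5916,.2651]
for z in(.04,.0115):print(row(s,[*p,z],pose(40,-6)))
```

```text
11.45 [0.5921089  0.26514703 0.21839926] [15.3 34.9 73.8 -2.3 76.8 65.8] [0.4844 0.1743 0.2357]
[-0.061 -0.     0.029  0.608  0.023  5.916]
[-0.061 -0.     0.029  0.707  0.029  6.86 ]
```

send_rows:
  commands:
    - [0,0,0,0.1,0,1,0]
    - [0,0,0,0.2,0,2.2,0]
    - [0,0,0,0.35,0,3.4,0]
    - [0,0,0,0.45,0,4.4,0]
    - [-0.06,0,0,0.55,0,5.3,0]
    - [-0.06,0,0,0.61,0.02,5.9,0]
    - [-0.06,0,0,0.64,0.02,6.3,0]
    - [-0.06,0,0,0.67,0.03,6.6,0]
    - [-0.06,0,0,0.69,0.03,6.75,0]
    - [-0.06,0,0,0.7,0.03,6.82,0]
    - [-0.06,0,0,0.7,0.03,6.82,0]
    - [-0.06,0,0,0.7,0.03,6.82,0]

```text
time_s: 12.45
position: [0.5923, 0.2648, 0.0153]
tcp_rot: [[0.763, 0.642, -0.078], [0.639, -0.767, -0.067], [-0.102, 0.001, -0.995]]
force: [0.6, -0.6, -1.3]
opening: 0.291
grasp_force: 29.9
```

send_rows:
  commands:
    - [0,0,0,0,0,0,0]
    - [0,0,0,0,0,0,0]

```text
time_s: 12.62
position: [0.592, 0.265, 0.0151]
tcp_rot: [[0.762, 0.642, -0.078], [0.639, -0.766, -0.067], [-0.103, 0.001, -0.995]]
force: [-0.2, -0.4, -0.5]
opening: 0.296
grasp_force: 29.9
```

Lower 2 mm at a time until contact is felt.

send_rows:
  commands:
    - [0,0,0,0,0,0.07,0]
    - [0,0,0,0,0,0.07,0]
    - [0,0,0,0,0,0.07,0]
    - [0,0,0,0,0,0.07,0]

```text
time_s: 12.95
position: [0.5911, 0.2646, 0.012]
tcp_rot: [[0.762, 0.642, -0.08], [0.639, -0.767, -0.067], [-0.104, 0.0, -0.995]]
force: [-0.4, -0.0, -0.4]
opening: 0.294
grasp_force: 29.9
```

send_rows:
  commands:
    - [0,0,0,0,0,0.07,0]
    - [0,0,0,0,0,0.07,0]
    - [0,0,0,0,0,0.07,0]
    - [0,0,0,0,0,0.07,0]

```text
time_s: 13.28
position: [0.591, 0.2644, 0.0098]
tcp_rot: [[0.762, 0.642, -0.08], [0.639, -0.767, -0.067], [-0.105, 0.0, -0.995]]
force: [-0.3, 0.0, -1.7]
opening: 0.294
grasp_force: 29.9
```

send_rows:
  commands:
    - [0,0,0,0,0,0.05,0]
    - [0,0,0,0,0,0.05,0]
    - [0,0,0,0,0,0.05,0]
    - [0,0,0,0,0,0.05,0]
    - [0,0,0,0,0,0.05,0]

```text
time_s: 13.7
position: [0.5912, 0.2644, 0.009]
tcp_rot: [[0.763, 0.642, -0.079], [0.639, -0.767, -0.067], [-0.104, 0.001, -0.995]]
force: [-1.0, -0.2, 4.9]
opening: 0.289
grasp_force: 29.9
```

Contact at 9 mm, as computed. Release and rise.

send_rows:
  commands:
    - [0,0,0,0,0,0,0.35]
    - [0,0,0,0,0,0,0.4]
    - [0,0,0,0,0,0,0.5]
    - [0,0,0,0,0,0,0.6]
    - [0,0,0,0,0,0,0.7]
    - [0,0,0,0,0,0,0.7]
    - [0,0,0,0,0,0,0.7]
    - [0,0,0,0,0,0,0.7]
    - [0,0,0,0,0,-0.4,0.7]
    - [0,0,0,0,0,-1,0.7]
    - [0,0,0,0,0,-2,0.7]
    - [0,0,0,0,0,-3.2,0.7]
    - [0,0,0,0,0,-4.4,0.7]
    - [0,0,0,0,0,-5.6,0.7]
    - [0,0,0,0,0,-6.8,0.7]
    - [0,0,0,0,0,-8,0.7]
    - [0,0,0,0,0,-8,0.7]

```text
time_s: 15.12
position: [0.6149, 0.2823, 0.2576]
tcp_rot: [[0.764, 0.642, -0.062], [0.639, -0.766, -0.062], [-0.087, 0.008, -0.996]]
force: [1.9, 1.2, 1.4]
opening: 0.697
grasp_force: 0.0
```

Run:
```python
from rig import read_state,optics
from h import *
s=read_state();c=optics.capture("wrist");d=optics.capture("side");pickle.dump((s,c,d),open("cap4.pkl","wb"))
print(s["time_s"],s["position"],s["joint_positions"].round(1))
a=cv2.resize(c["image"],(480,360));b=cv2.resize(d["image"][110:310,160:320],(288,360),interpolation=cv2.INTER_CUBIC)
cv2.imwrite("pics/laid.png",np.hstack([a,b]))
v=lambda y:y
for p in([.586,-.345,.24],[.586,-.335,.14]):print(row(s,p,pose(105)))
q=s["joint_positions"]
```

```text
15.1167 [0.61489091 0.2823134  0.25761094] [16.3 34.7 67.7 -2.4 82.  66.8]
[ -0.49    0.944 -13.001 -14.054  15.402   1.944]
[ -0.49    0.944 -13.001 -13.55   15.12    5.243]
```

View pics/laid.png

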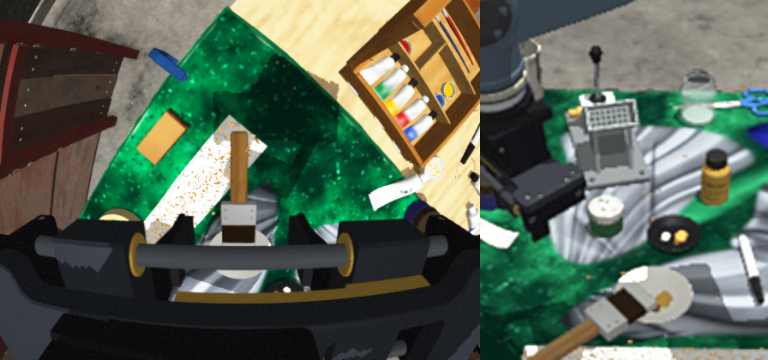

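The brush lies with its bristle end on the white saucer, handle on the table; pot and bottle stand as before. Now the lever.

Run:
```python
from rig import read_state
from h import *
s=read_state()
for p in([.593,-.337,.26],[.593,-.337,.135]):print(row(s,p,pose(105)))
```

```text
[ -0.616   1.03  -12.999 -13.649  15.402   1.085]
[ -0.616   1.03  -12.999 -13.237  15.391   5.231]
```

send_rows:
  commands:
    - [-0.5,0.94,-13,-13.8,15.4,1.3,0]
    - [-0.5,0.94,-13,-13.8,15.4,1.3,0]
    - [-0.5,0.94,-13,-13.8,15.4,1.3,0]
    - [-0.5,0.94,-13,-13.8,15.4,1.3,0]
    - [-0.5,0.94,-13,-13.8,15.4,1.3,0]
    - [-0.5,0.94,-13,-13.8,15.4,1.3,0]
    - [-0.5,0.94,-13,-13.8,15.4,1.3,0]
    - [-0.5,0.94,-13,-13.8,15.4,1.3,0]
    - [-0.5,0.94,-13,-13.8,15.4,1.3,0]
    - [-0.5,0.94,-13,-13.8,15.4,1.3,0]
    - [-0.5,0.94,-13,-13.8,15.4,1.3,0]
    - [-0.5,0.94,-13,-13.8,15.4,1.3,0]
    - [-0.5,0.94,-13,-13.8,15.4,1.3,0]
    - [-0.5,0.94,-13,-13.8,15.4,1.3,0]
    - [-0.5,0.94,-13,-13.8,15.4,1.3,0]
    - [-0.5,0.94,-13,-13.8,15.4,1.3,0]
    - [-0.5,0.94,-13,-13.8,15.4,1.3,0]
    - [-0.5,0.94,-13,-13.8,15.4,1.3,0]
    - [-0.5,0.94,-13,-13.8,15.4,1.3,0]

```text
time_s: 16.8
position: [0.5873, -0.3387, 0.2506]
tcp_rot: [[-0.259, 0.966, -0.019], [0.966, 0.259, -0.003], [0.002, -0.019, -1.0]]
force: [-0.1, 0.2, -0.3]
opening: 0.008
grasp_force: 0.0
```

Run:
```python
from rig import read_state
from h import *
s=read_state();print(s["time_s"],s["position"],s["joint_positions"].round(1),s["opening"])
print(row(s,[.593,-.337,.135],pose(105)))
```

```text
16.8 [ 0.58726571 -0.33868152  0.25056275] [-39.   33.4  71.3  -0.9  76.1 -53.8] 0.008460828397086314
[-2.230e-01 -2.500e-02  2.000e-03 -4.000e-03  2.740e-01  3.847e+00]
```

send_rows:
  commands:
    - [-0.2,0,0,0,0.27,1,0]
    - [-0.2,0,0,0,0.27,2,0]
    - [-0.2,0,0,0,0.27,3,0]
    - [-0.2,0,0,0,0.27,3.6,0]
    - [-0.2,0,0,0,0.27,3.85,0]
    - [-0.2,0,0,0,0.27,3.85,0]
    - [-0.2,0,0,0,0.27,3.85,0]
    - [-0.2,0,0,0,0.27,3.85,0]

```text
time_s: 17.47
position: [0.5951, -0.3393, 0.1381]
tcp_rot: [[-0.259, 0.966, 0.003], [0.966, 0.259, -0.003], [-0.004, 0.002, -1.0]]
force: [-0.5, -0.3, 0.5]
opening: 0.002
grasp_force: 0.0
```

send_rows:
  commands:
    - [0,0,0,0.4,0,0,0]
    - [0,0,0,0.8,0,0,0]
    - [0,0,0,1.1,0,0,0]
    - [0,0,0,1.3,0,0,0]
    - [0,0,0,1.5,0,0,0]
    - [0,0,0,1.7,0,0,0]
    - [0,0,0,1.7,0,0,0]
    - [0,0,0,1.7,0,0,0]

```text
time_s: 18.13
position: [0.5806, -0.2898, 0.1362]
tcp_rot: [[-0.259, 0.966, -0.0], [0.966, 0.259, -0.002], [-0.002, -0.0, -1.0]]
force: [-0.4, -0.4, 0.2]
opening: 0.0
grasp_force: 0.0
```

send_rows:
  commands:
    - [0,0,0,0.1,0,0,0]
    - [0,0,0,0.2,0,0,0]
    - [0,0,0,0.3,0,0,0]
    - [0,0,0,0.4,0,0,0]
    - [0,0,0,0.4,0,0,0]
    - [0,0,0,0.4,0,0,0]

```text
time_s: 18.63
position: [0.5777, -0.2786, 0.1363]
tcp_rot: [[-0.258, 0.966, 0.0], [0.966, 0.258, -0.002], [-0.002, -0.0, -1.0]]
force: [0.8, -1.6, 1.0]
opening: 0.005
grasp_force: 0.6
```

send_rows:
  commands:
    - [0,0,0,0.1,0,0,0]
    - [0,0,0,0.2,0,0,0]
    - [0,0,0,0.3,0,0,0]
    - [0,0,0,0.3,0,0,0]
    - [0,0,0,0.3,0,0,0]

```text
time_s: 19.05
position: [0.5752, -0.2697, 0.136]
tcp_rot: [[-0.259, 0.966, -0.0], [0.966, 0.259, -0.002], [-0.002, -0.0, -1.0]]
force: [1.9, -2.2, -0.4]
opening: 0.002
grasp_force: 1.2
```

send_rows:
  commands:
    - [0,0,0,0.15,0,0,0]
    - [0,0,0,0.3,0,0,0]
    - [0,0,0,0.4,0,0,0]
    - [0,0,0,0.5,0,0,0]
    - [0,0,0,0.5,0,0,0]
    - [0,0,0,0.5,0,0,0]

```text
time_s: 19.55
position: [0.5719, -0.2557, 0.136]
tcp_rot: [[-0.259, 0.966, 0.001], [0.966, 0.259, -0.003], [-0.004, 0.001, -1.0]]
force: [1.4, -5.3, -4.1]
opening: 0.002
grasp_force: 2.7
```

Run:
```python
from rig import read_state,optics
from h import *
s=read_state();c=optics.capture("side");E,K=c["extrinsics"],c["intrinsics"]
print((s["tcp_rot"].T@s["force"]).round(2),s["position"])
cv2.imwrite("pics/lever.png",c["image"])
```

```text
[-5.47 -0.06  4.09] [ 0.57192626 -0.25574583  0.13598787]
```

send_rows:
  commands:
    - [0,0,0,0,0,0,0]
    - [0,0,0,0,0,0,0]
    - [0,0,0,0,0,0,0]
    - [0,0,0,0,0,0,0]
    - [0,0,0,0,0,0,0]
    - [0,0,0,0,0,0,0]
    - [0,0,0,0,0,0,0]
    - [0,0,0,0,0,0,0]
    - [0,0,0,0,0,0,0]
    - [0,0,0,-0.3,0,0,0]
    - [0,0,0,-0.6,0,0,0]
    - [0,0,0,-0.9,0,0,0]
    - [0,0,0,-1.2,0,0,0]
    - [0,0,0,-1.6,0,0,0]
    - [0,0,0,-2,0,0,0]
    - [0,0,0,-2.6,0,0,0]
    - [0,0,0,-3.2,0,0,0]
    - [0,0,0,-3.2,0,-1,0]
    - [0,0,0,-3.2,0,-2,0]
    - [0,0,0,-3.2,0,-2,0]

```text
time_s: 21.27
position: [0.5989, -0.3515, 0.2022]
tcp_rot: [[-0.257, 0.966, 0.008], [0.966, 0.257, -0.008], [-0.01, 0.006, -1.0]]
force: [1.1, -0.0, 1.3]
opening: 0.004
grasp_force: 0.0
```

Run:
```python
from rig import read_state,optics
from h import *
s=read_state();print(s["time_s"],s["position"],s["force"].round(1))
c=optics.capture("side");s1,c1,d1=pickle.load(open("cap4.pkl","rb"));l=cv2.imread("pics/lever.png")
def knob(im): # dark blob around the knob
    m=(im[120:165,205:245].max(2)<60);y,x=np.nonzero(m);return m.sum(),x.mean()+205 if m.any() else 0,y.min()+120 if m.any() else 0
print(knob(d1["image"]),knob(l),knob(c["image"]))
# change since laying: pot, bottle, saucer+brush regions
for n,(y0,y1,x0,x1) in dict(pot=(215,245,215,243),bottle=(190,225,280,302),saucer=(250,300,190,285)).items():
    a=cv2.absdiff(c["image"],d1["image"])[y0:y1,x0:x1];print(n,a.mean().round(1))
print(cv2.absdiff(c["image"],pickle.load(open("cap0.pkl","rb"))[1]["side"]["image"])[190:245,215:302].mean())
```

```text
21.2667 [ 0.59893832 -0.35154738  0.20217428] [ 1.1 -0.   1.3]
(np.int64(52), np.float64(224.01923076923077), np.int64(136)) (np.int64(316), np.float64(225.65506329113924), np.int64(120)) (np.int64(86), np.float64(218.98837209302326), np.int64(136))
pot 23.3
bottle 10.9
saucer 35.2
29.562312783002437
```

Run:
```python
from rig import read_state,optics
from h import *
c=optics.capture("side")["image"];_,_,d1=pickle.load(open("cap4.pkl","rb"));d1=d1["image"];c0=pickle.load(open("cap0.pkl","rb"))[1]["side"]["image"]
for n,ref,(y0,y1,x0,x1) in [("pot0",c0,(215,243,216,242)),("bottle0",c0,(193,224,281,301)),("ferrule",d1,(255,295,225,255)),("saucerR",d1,(258,290,250,280)),("knob0",c0,(132,162,214,234)),("black0",c0,(230,252,252,284))]:
    t=ref[y0:y1,x0:x1];r=cv2.matchTemplate(c[y0-12:y1+12,x0-12:x1+12],t,cv2.TM_CCOEFF_NORMED);_,v,_,l=cv2.minMaxLoc(r);print(n,round(v,3),l[0]-12,l[1]-12)
```

```text
pot0 0.922 0 0
bottle0 0.807 0 0
ferrule 0.937 0 0
saucerR 0.887 0 0
knob0 0.921 0 0
black0 0.926 0 0
```

Nothing has shifted: the brush, pot, bottle and knob all match at zero offset (the differences are the arm's shadow). Handing in.

```bash
python3 -c "
from rig import bot;print(bot.hand_in())"
```

```text
the job is handed in; nothing more can be done
None
```

The job is handed in at about 21 s: I washed the brush (strainer pressed to roughly 8 mm, judged by force), laid it with its bristle end on the larger white saucer, and flushed the lever to about 0.4 rad for about a second; it sprang back, and the pot and bottle did not move.

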